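Set the test air and feed the clutch drum

ROBOT

A 6-joint arm with a two-finger parallel gripper is mounted at the origin on the work surface. World frame = base frame: x ahead of the robot, y to its left, z up, the work surface at z = 0. Lengths are in m, angles in rad, forces in N, time in s.
With the tool pointing down it reaches from about 0.325 to 0.9 m from the base axis. Payload 6.1 kg.
Tool frame: the origin (TCP) lies on the centre line of the jaws, within the pads' length; the fingertips stand env.tcp_to_tips ahead of it and the grasp point (between the pads) lies 5 mm behind it (env.tcp_to_tips is the distance from the TCP to the fingertips, in m); z points along the fingers, y is the direction in which the jaws open and shut (so a half turn about z gives the same grasp; the last joint's range is limited). The gripper opens to 85 mm and grips with 20 to 120 N. Pads are 22 mm wide; open, the fingers measure 114 mm over their backs; the gripper's body (76 mm by 85 mm) begins 54 mm behind the grasp point. The pads swing forward as they close: fully open they stand 13 mm farther back than shut.
Start: joints at [-1.311, 0.22, 1.526, -0, 1.395, -0.126], TCP at [0.235, -0.579, 0.245] pointing down, gripper open.
Joint ranges: [-2.98, 2.98], [-0.91, 2.08], [0.09, 2.57], [-1.24, 4.39], [0.2, 2.65], [-2.68, 2.68]. Speed limits (rad/s): [2.57, 2.57, 3.01, 3.14, 3.14, 3.14].

INTERFACE

Orientations are given as a rotation vector (axis times angle).
In Python, from rig import env gives the robot as it stands. Calls block until the motion is done:
- env.movep(position, orientation): joint-space move of the TCP to a pose.
- env.movel(position, vel=0.15, rotation=None, max_force=None): straight line of the TCP; rotation=None keeps the orientation; vel is the mean speed in m/s. With max_force (N) it stops when the force on the tool has changed by that much, and returns True; else False.
- env.movej(angles): joint-space move.
- env.gripper_to(opening, newtons=None): opening from 0.0 (shut) to 1.0 (fully open); newtons is the grip in N (None keeps the last); returns when the fingers have stopped.
- env.pause(seconds).
- env.solve_ik(position, orientation): joint angles nearest the present ones, or None.
- env.get_obs(): the state.
- env.read_camera(name): name is "scene" or "top" or "wrist"; returns the picture (420x560x3 uint8, red, green, blue); there is no depth.
- env.camera_params(name): a dict with "camera_matrix" (3x3 intrinsics, pixels), "k1" (the pictures are not rectified: a ray, as slopes to the right and down, at radius r is drawn at 1 + k1 r^2 times it, then the intrinsics apply), "pose" (4x4, takes a point from camera to world coordinates). Camera axes: x right, y down, z forward; pixel columns grow to the right and rows downward; lengths in m; the calibration is good to about 2 mm. A picture is of the moment at which its call begins: read the wrist's pose just before it. camera_params takes no time and is no camera call; for the wrist camera it gives the pose at the moment of the call.
A pose or a line that the arm cannot do raises env.IKError and nothing moves.
- env.job_done(): hands the job in, once; it reports no verdict.
The state is a dict: "t": time; "q": joint angles; "joint_vel": joint speeds; "tau": joint torques, N m; "position": TCP position; "eef_rot": TCP orientation; "force": force on the tool from outside, world axes, zero at the start; "ft_torque": the same for the moment, N m; "gripper_width": opening from 0.0 (shut) to 1.0 (fully open).
Only numpy, scipy, OpenCV 4.12 (cv2) and the standard library are available. Lean on these libraries where they do the work, as an engineer would, in place of code of your own. Each camera call takes 0.05 s, during which the arm holds its last target. There are 200 camera calls.

TASK

Get this clutch drum ready for its air check: with both outlet valves still shut, turn the black regulator knob until the gauge needle lies on the red set pointer, then swing the yellow lever of the station that carries the drum fully open to its stop. Leave the other station, under its orange dust cap, shut off, and do not shift the drum, the cap or the parts lying around.

Things in the scene. Friction and masses are not known exactly. Their poses are not given: they have to be found in the camera images.
- test_stand: air test stand, fixed to the bench: dark blue wedge console (456 wide, 179 deep, 50 high in front, 133 at its back), its aluminium control face sloping up away from the robot at 25 deg; behind it a deck 110 high with two seats, back edge 240 behind the origin. Origin at bench level, midway across, 90 behind the front; x points back, y left, z up; yaw within 13 deg
- face_origin (a point): middle of the lower front edge of the control face; x up the slope, y left, z straight out of the face (25 deg from vertical). In its x, y (mm): knob 42, 0; gauge centre 139, 0 (104 across, 13 high); valve axes (along z) at 95, 140 and 95, -140. Brass valve bodies reach 36 out of the face, the feed lines (10 mm tube, straight up the slope from each valve to its station) 23
- regulator_grip (a point): the pressure regulator: black ribbed round knob, 42 in diameter, its side from 8 to 40 out of the face. This point is on the knob's axis at the height to grip, 26 out of the face; z along the axis, out of the face. Nearest neighbour is the gauge case, whose edge is 45 from the knob's axis up the slope
- regulator (a joint): knob angle, 0 to 5.8 rad, grows clockwise as seen looking at the face; turned clockwise it raises the pressure. Stays where it is left, takes 0.12 N m to turn. The gauge needle follows it at once: needle angle = 0.8 x knob angle, in the same sense
- needle (a joint): angle of the black gauge needle, rad: 0 points to the lower left of the dial, grows clockwise, 2.36 points straight up the slope, 4.71 to the lower right. Starts below the set pointer by 0.5 to 2.2 rad
- set_pointer (a joint): angle of the red set pointer on the same scale as the needle; it is behind the gauge glass, and stays as it is: it marks the pressure wanted
- needle_tip (a point): end of the black needle, 38 from the gauge centre, 8.5 out of the face
- set_pointer_tip (a point): point on the red set pointer 38 from the gauge centre, 8.5 out of the face: with the needle on the pointer the two points coincide
- valve_left (a joint): lever of the left ball valve: 0 = shut, lever crosswise to the feed line and pointing outward (left, +y of the face); 1.571 = open, lever in line with the feed line and pointing up the slope; grows clockwise seen looking at the face. Stops at both ends; stays where left; takes 0.3 N m, about 5.5 N at the grip point. Starts shut
- valve_right (a joint): lever of the right ball valve, the mirror image: 0 = shut, pointing outward (right, -y of the face); 1.571 = open, pointing up the slope; grows anticlockwise seen looking at the face. Same stops and stiffness. Starts shut
- valve_left_grip (a point): middle of the yellow sleeve of the left lever, 56 from its axis and 38.5 out of the face: the sleeve is 48 long, 16 wide across the lever, 10 thick, with 33 of free space under it to the face, 10 over the feed line when open. It moves with the lever
- valve_right_grip (a point): the same for the right lever
- station_left (a point): top centre of the left seat on the deck (72 in diameter, 122 above the bench), fed by the left valve
- station_right (a point): top centre of the right seat, fed by the right valve
- drum: clutch drum of dark ribbed steel, 114 in diameter, 72 high, open on top with copper-coloured plates inside, 1.4 kg; stands loose on one of the two seats, left or right. Origin at the centre of its underside
- dust_cap: orange plastic dust cap, 70 in diameter, 28 high with its knob; lies loose on the other seat. Origin at the centre of its underside
- bearing: steel ball bearing, 62 in diameter, 17 high, lying on the deck between the seats. Origin under its centre
- gear_large: steel gear, 96 in diameter, 34 high, on the bench to the right of the stand. Origin under its centre
- gear_small: steel gear, 64 in diameter, 38 high, on the bench in front of the stand, to the left. Origin under its centre
- synchro_ring: brass synchroniser ring, 72 in diameter, 11 high, on the bench in front of the stand, to the right. Origin under its centre
- wrench: steel wrench, 190 long, lying on the bench to the left of the stand
- output_shaft: steel flanged shaft standing on its flange, 74 in diameter, 132 high, on the bench to the right of the stand. Origin under its centre

How it is judged:
By the outcome, as a careful person would: the job done as asked, in the order asked, and still so for the second after the job is handed in, with the robot touching nothing.
It also fails if it takes over 61 s, if anything falls off the work surface, if the arm or the gripper's body presses on something with over 40 N, if the wrist force passes 120 N, or if a joint passes its speed limit or range.

## Working session

There is one attempt and no reset: what is moved stays moved. The work goes in short steps, each a Python script; the robot and the scene stay as the last script left them, time stands still between calls to the robot, and variables do not carry over. Pictures are saved under pics/ and viewed, about 8 in all and at most 12, crops included, and the job is handed in when it is done.

```bash
mkdir -p pics; ls
python3 - <<'E'
from rig import env
import cv2,numpy as np
for n in("scene","top"):
    im=env.read_camera(n); cv2.imwrite(f"pics/{n}0.png",im[:,:,::-1]); p=env.camera_params(n); print(n,p["camera_matrix"].round(1).tolist(),p["k1"],p["pose"].round(3).tolist())
a=[cv2.imread(f"pics/{n}0.png") for n in("scene","top")]
o=env.get_obs();print(o["t"],o["eef_rot"],env.tcp_to_tips)
p=env.camera_params("wrist");print(p["camera_matrix"].round(1).tolist(),p["k1"],p["pose"].round(3).tolist())
E
```

```text
pics
scene [[446.7, 0.0, 268.9], [0.0, 446.7, 204.5], [0.0, 0.0, 1.0]] 0.011539676985192227 [[-0.704, 0.422, -0.571, 1.158], [0.71, 0.396, -0.583, 0.566], [-0.02, -0.816, -0.578, 0.665], [0.0, 0.0, 0.0, 1.0]]
top [[395.5, 0.0, 280.3], [0.0, 395.5, 206.6], [0.0, 0.0, 1.0]] -0.0679094469990156 [[-0.022, -0.994, 0.108, 0.496], [-0.999, 0.024, 0.02, -0.005], [-0.023, -0.107, -0.994, 0.901], [0.0, 0.0, 0.0, 1.0]]
0.1 [-3.08157412e+00 -6.01923414e-01  1.55495825e-04] 0.014
[[363.6, 0.0, 283.8], [0.0, 363.6, 210.0], [0.0, 0.0, 1.0]] -0.08593405013620053 [[0.377, -0.889, -0.258, 0.3], [-0.926, -0.362, -0.104, -0.552], [-0.001, 0.278, -0.96, 0.373], [0.0, 0.0, 0.0, 1.0]]
```

View pics/top0.png

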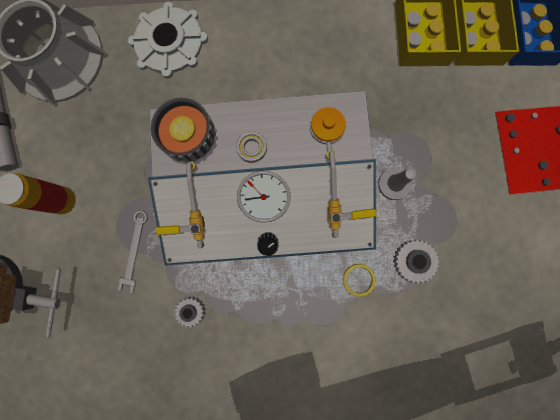

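View pics/scene0.png

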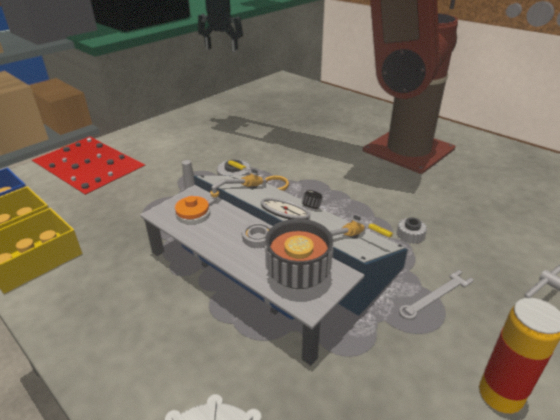

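Top view: drum on the left seat (183,130), cap on the right (328,124), knob (268,244), gauge (263,196), left sleeve (167,230), right sleeve (364,214). So it is the left valve. Next I fit the stand's position from the top and scene views, then look from near with the wrist camera.

```bash
cat > h.py <<'E'
from rig import env
import cv2,numpy as np
from scipy.spatial.transform import Rotation as R
from scipy.optimize import least_squares
def dist(p): return np.array([p["k1"],0,0,0,0])
def proj(p,X):
    T=np.linalg.inv(p["pose"]); X=np.atleast_2d(X)
    return cv2.projectPoints(X.astype(float),cv2.Rodrigues(T[:3,:3])[0],T[:3,3],p["camera_matrix"],dist(p))[0][:,0]
def ray(p,uv):
    n=cv2.undistortPoints(np.array([[uv]],float),p["camera_matrix"],dist(p))[0,0]
    return p["pose"][:3,3],p["pose"][:3,:3]@np.r_[n,1]
def tri(obs):  # [(params,uv)] -> nearest point to rays, miss
    A=np.zeros((3,3));b=np.zeros(3);L=[]
    for p,uv in obs:
        o,d=ray(p,uv);d=d/np.linalg.norm(d);M=np.eye(3)-np.outer(d,d);A+=M;b+=M@o;L.append((M,o))
    X=np.linalg.solve(A,b);return X,[np.linalg.norm(M@(X-o)) for M,o in L]
def face(s): # stand (x,y,yaw[,z]) -> R,t of face frame
    Rs=R.from_euler("z",s[2]); Rf=(Rs*R.from_euler("y",-25,degrees=True)).as_matrix()
    return Rf,np.array([s[0],s[1],s[3] if len(s)>3 else 0])+Rs.apply([-.09,0,.05])
def fp(s,x,y,z):
    Rf,t=face(s);return t+Rf@(np.array([x,y,z])/1000)
def infac(s,X):
    Rf,t=face(s);return (X-t)@Rf*1000
def cast(s,p,uv,z): # ray onto plane z (mm) of face -> face coords
    Rf,t=face(s);o,d=ray(p,uv);o=(o-t)@Rf;d=d@Rf;return (o+d*(z/1000-o[2])/d[2])*1000
def blobs(im,lo,hi,amin=20):
    h=cv2.cvtColor(im,cv2.COLOR_RGB2HSV);m=cv2.inRange(h,np.array(lo),np.array(hi))
    n,l,st,c=cv2.connectedComponentsWithStats(m);return [(c[i].round(1),st[i][4]) for i in range(1,n) if st[i][4]>=amin]
def shot(name):
    p=env.camera_params("wrist");im=env.read_camera("wrist");cv2.imwrite(f"pics/{name}.png",im[:,:,::-1]);np.save(f"pics/{name}.npy",p,allow_pickle=True);return p,im
def rot(s,a): # tool z into face; tool x = face x turned by a about face z
    Rf,_=face(s);c,n=np.cos(a),np.sin(a)
    x=Rf@[c,n,0];z=-Rf[:,2];return R.from_matrix(np.c_[x,np.cross(z,x),z]).as_rotvec()
E
python3 - <<'E'
from h import *
pt,ps=env.camera_params("top"),env.camera_params("scene")
T={ "knob":((268,244),(42,0,40)),"gauge":((263,196),(139,0,13)),"L":((167,230),(95,196,43)),"R":((364,214),(95,-196,43))}
S={ "knob":((313,193),(42,0,40)),"gauge":((285,208),(139,0,13)),"L":((380,230),(95,196,43)),"R":((236,164),(95,-196,43))}
def res(s,obs): return np.concatenate([(proj(p,fp(s,*f))[0]-uv) for p,D in obs for uv,f in D.values()])
for obs in ([(pt,T)],[(pt,T),(ps,S)]):
  for s0 in ([.45,0,0],[.45,0,0,0]):
    r=least_squares(res,s0,args=(obs,));print(r.x.round(4),r.fun.round(1))
s=r.x[:3]
for k in T: X,m=tri([(pt,T[k][0]),(ps,S[k][0])]);print(k,X.round(3),fp(s,*T[k][1]).round(3),np.round(m,4))
np.save("s.npy",s)
for a in np.deg2rad([180,0,90,-90]):
  for d in(.1,.16):
    print(np.rad2deg(a),d,env.solve_ik(fp(s,95,0,d*1000),rot(s,a)))
E
```

```text
[0.5728 0.0426 0.0588] [-0.4  1.5  0.3 -0.4 -0.7 -0.4  0.8 -0.7]
[ 0.5733  0.043   0.0588 -0.0074] [-0.4  1.3  0.3 -0.2  0.3 -0.5 -0.1 -0.7]
[0.573  0.0438 0.0557] [-1.1  1.5 -0.3 -0.5 -1.3 -0.8  0.2 -0.5 -0.5 -0.2 -1.  -1.5  0.4 -1.1
 -0.6 -0.8]
[ 0.5724  0.0433  0.057  -0.0032] [-0.7  1.8  0.1  0.  -0.5 -0.3  0.2 -0.2 -0.6  0.7 -0.9 -0.5  0.2 -0.1
 -0.5  0.2]
knob [0.506 0.04  0.104] [0.504 0.039 0.104] [0.0024 0.0024]
gauge [0.602 0.046 0.116] [0.603 0.045 0.121] [0.0009 0.0009]
L [0.539 0.237 0.125] [0.539 0.238 0.129] [0. 0.]
R [ 0.561 -0.153  0.127] [ 0.562 -0.154  0.129] [0.0003 0.0003]
180.0 0.1 [-0.11747455 -0.27565281  2.19529248  0.1030668   0.79411468 -1.80162289]
180.0 0.16 [-0.12972736 -0.41741218  2.19221563  0.09737262  0.93940285 -1.79801537]
0.0 0.1 [-0.11747455 -0.27565281  2.19529248  0.1030668   0.79411468  1.33996976]
0.0 0.16 [-0.12972736 -0.41741218  2.19221563  0.09737262  0.93940285  1.34357728]
90.0 0.1 [-0.11747455 -0.27565281  2.19529248  0.1030668   0.79411468 -0.23082657]
90.0 0.16 [-0.12972736 -0.41741218  2.19221563  0.09737262  0.93940285 -0.22721904]
-90.0 0.1 None
-90.0 0.16 None
```

The fit is within about 2 mm, and the heights from the two views agree with the text. Now a close look at knob and gauge from two wrist places.

Run:
```python
from h import *
s=np.load("s.npy")
env.movep(fp(s,60,40,150),rot(s,np.pi)); env.pause(.15)
p1,i1=shot("w1")
env.movel(fp(s,60,-30,130),vel=.2); env.pause(.15)
p2,i2=shot("w2")
for p in(p1,p2):
    print(proj(p,[fp(s,42,0,40),fp(s,139,0,8.5),fp(s,95,196,43),fp(s,95,-196,43)]).round(0).tolist())
print(env.get_obs()["t"])
for im in(i1,i2):
    print("yel",blobs(im,(22,120,90),(34,255,255),100)); print("red",blobs(im,(0,140,80),(6,255,255),20)+blobs(im,(174,140,80),(180,255,255),20))
cv2.imwrite("pics/w12.png",cv2.resize(np.hstack([i1,i2]),None,fx=.714,fy=.714)[:,:,::-1])
```

```text
[[225.0, 187.0], [236.0, 292.0], [499.0, 259.0], [-26.0, 257.0]]
[[331.0, 194.0], [321.0, 305.0], [601.0, 269.0], [39.0, 270.0]]
3.4917
yel [(array([496.2, 255.3]), np.int32(1241))]
red [(array([235.5, 290.4]), np.int32(77)), (array([265.5, 322.5]), np.int32(73))]
yel [(array([21. , 26.3]), np.int32(308)), (array([ 41.3, 267.8]), np.int32(1400)), (array([ 82. , 412.7]), np.int32(402))]
red [(array([321.8, 302.9]), np.int32(94)), (array([349.5, 335.9]), np.int32(85))]
```

View pics/w12.png

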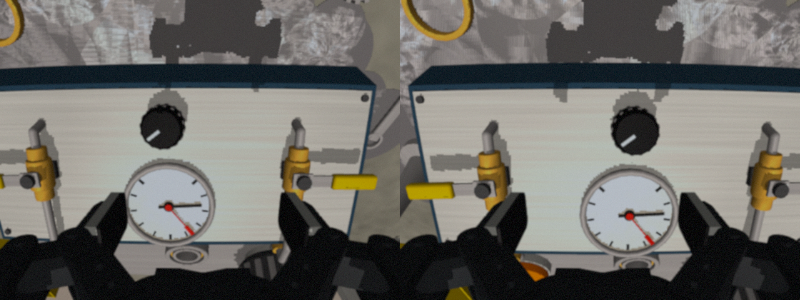

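Wrist views, upside down with up-slope at the bottom: knob (225,187) in the first, gauge hub (235,290), and the black needle pointing face-left. The red pointer is at upper left, and the left sleeve at (496,255). Predictions are within 4 px. Next I read both angles and refine the fit.

```bash
cat >> h.py <<'E'
def dial(s,p,im,hub=None,z=8.5):
    c=np.array([139,0.]) if hub is None else cast(s,p,hub,z)[:2]
    th=np.arange(-.3,5.0,.01); rr=np.arange(12,37,1.)
    phi=3*np.pi/4-th
    Rf,t=face(s)
    P=np.stack([c[0]+np.outer(np.cos(phi),rr),c[1]+np.outer(np.sin(phi),rr),np.full((len(th),len(rr)),z)],-1).reshape(-1,3)
    uv=proj(p,t+(P/1000)@Rf.T).astype(np.float32).reshape(len(th),len(rr),2)
    v=cv2.remap(im,uv[...,0],uv[...,1],cv2.INTER_LINEAR).astype(float)
    r,g,b=v[...,0],v[...,1],v[...,2]
    red=np.clip(r-np.maximum(g,b)-30,0,None); dark=np.clip(110-np.maximum(r,np.maximum(g,b)),0,None)
    out=[]
    for w,sl in((dark,slice(0,14)),(red,slice(4,25))):
        q=w[:,sl].mean(1);k=q.argmax();m=abs(th-th[k])<.12;out+=[(th[m]*q[m]).sum()/max(q[m].sum(),1e-9),q[k]]
    return np.round(out,3),c.round(1)
E
python3 - <<'E'
from h import *
s=np.load("s.npy")
L=[];I=[]
for n in("w1","w2"):
    L.append(np.load(f"pics/{n}.npy",allow_pickle=True).item());I.append(cv2.imread(f"pics/{n}.png")[:,:,::-1].copy())
D=[(L[0],(235.5,290.4),(139,0,9)),(L[1],(321.8,302.9),(139,0,9)),(L[0],(496.2,255.3),(95,196,42)),(L[1],(41.3,267.8),(95,-196,42))]
f=lambda s:np.concatenate([proj(p,fp(s,*X))[0]-uv for p,uv,X in D])
for s0 in(s,np.r_[s,0]): r=least_squares(f,s0);print(r.x.round(4),r.fun.round(1))
X,m=tri([(D[0][0],D[0][1]),(D[1][0],D[1][1])]);print("hub tri face",infac(s,X).round(1),np.round(m,4))
s1=least_squares(f,s).x
pt,ps=env.camera_params("top"),env.camera_params("scene")
X,m=tri([(D[2][0],D[2][1]),(pt,(167,230)),(ps,(380,230))]);print("L tri face",infac(s1,X).round(1),np.round(m,4))
# knob top: dark disc at 40
for p,im in zip(L,I):
    u,v=proj(p,fp(s1,42,0,38))[0].astype(int);g=im[v-35:v+35,u-35:u+35].max(2)
    c=max(cv2.findContours((g<70).astype(np.uint8),0,1)[0],key=cv2.contourArea);(a,b),rad=cv2.minEnclosingCircle(c);print("knob",cast(s1,p,(a+u-35,b+v-35),30).round(1),rad)
for p,im,h in zip(L,I,((235.5,290.4),(321.8,302.9))): print(dial(s1,p,im),dial(s1,p,im,h))
np.save("s1.npy",s1)
E
```

```text
[0.5704 0.043  0.0623] [ 0.6  0.7 -1.   0.7  2.8  0.9 -2.3  1. ]
[ 0.5721  0.043   0.062  -0.0021] [ 0.9 -0.1 -1.4 -0.4  0.5  0.3  0.   0.2]
hub tri face [1.34e+02 1.00e-01 1.42e+01] [0. 0.]
L tri face [ 95.7 195.7  38.5] [0.0003 0.0003 0.0002]
knob [38.6  1.4 30. ] 31.815975189208984
knob [38.6  0.  30. ] 34.60307312011719
(array([ 0.633, 65.286,  1.693, 55.286]), array([139.,   0.])) (array([ 0.659, 67.071,  1.686, 51.857]), array([138.6,  -0.5]))
(array([ 0.634, 67.286,  1.674, 60.952]), array([139.,   0.])) (array([ 0.649, 68.429,  1.702, 62.857]), array([138.7,   0.8]))
```

Needle about 0.645, pointer about 1.69, so the knob needs about +1.30 rad. Gripping the knob.

Run:
```python
from h import *
s=np.array([.572,.043,.060,-.002]);np.save("s1.npy",s)
env.movep(fp(s,42,0,90),rot(s,np.pi)); env.gripper_to(.72)
f0=env.get_obs()["force"]
print(env.movel(fp(s,42,0,24),vel=.08,max_force=12))
o=env.get_obs();print("at",infac(s,o["position"]).round(1),(o["force"]-f0).round(1))
env.gripper_to(0,newtons=40);o=env.get_obs();print(o["gripper_width"]*85,(o["force"]-f0).round(1),o["q"].round(3))
q=o["q"].copy();q[5]+=1.30;env.movej(q)
o=env.get_obs();print((o["force"]-f0).round(1),o["ft_torque"].round(2),o["q"].round(3))
env.pause(.1);env.gripper_to(.72)
R0=R.from_rotvec(o["eef_rot"]).as_matrix()
env.movel(o["position"]-.08*R0[:,2],vel=.15)
env.movep(fp(s,60,0,150),rot(s,np.pi));env.pause(.15)
p,im=shot("w3");print(dial(s,p,im),env.get_obs()["t"]);cv2.imwrite("pics/w3c.png",im[150:400,100:500,::-1])
```

```text
False
at [42.3 -0.  24.2] [ 0.6 -0.2  1.4]
40.31552910265611 [-4.4  3.7  7.4] [-0.127 -0.159  2.299  0.146  0.576 -1.863]
[-11.1 -17.5   5.8] [-2.58  1.68 -1.19] [-0.13  -0.16   2.301  0.141  0.579 -0.563]
(array([ 1.78 , 10.786,  1.704, 82.81 ]), array([139.,   0.])) 9.1583
```

View pics/w3c.png

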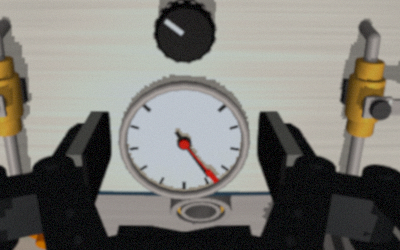

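The needle is now almost hidden behind the pointer at (215,180). I'll look closer.

Run:
```python
from h import *
s=np.load("s1.npy")
env.gripper_to(1.0)
env.movel(fp(s,135,0,75),vel=.2);env.pause(.15)
p,im=shot("w4");print(dial(s,p,im),env.get_obs()["t"])
u,v=proj(p,fp(s,139,0,8.5))[0];print(u,v)
u,v=int(u),int(v)
# rectify-free crop, enlarge
c=im[max(0,v-75):v+75,max(0,u-100):u+100];cv2.imwrite("pics/w4c.png",cv2.resize(c,None,fx=4,fy=4,interpolation=cv2.INTER_CUBIC)[:,:,::-1])
```

```text
(array([ 1.763, 56.786,  1.684, 84.095]), array([139.,   0.])) 10.4083
283.63999747601383 240.87207079718587
```

View pics/w4c.png

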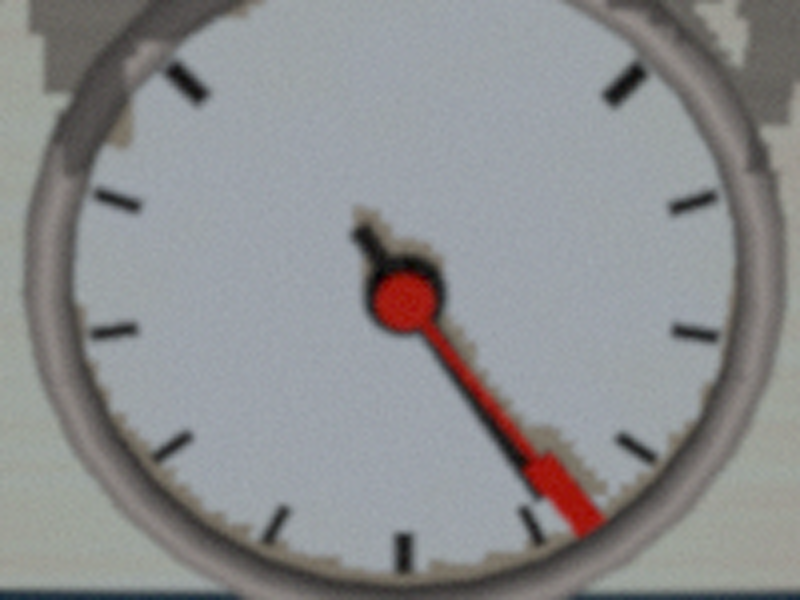

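Run:
```python
from h import *
s=np.load("s1.npy");p=np.load("pics/w4.npy",allow_pickle=True).item();im=cv2.imread("pics/w4.png")[:,:,::-1].astype(int)
C=lambda c,z:cast(s,p,(183+(c[0]+.5)/4-.5,165+(c[1]+.5)/4-.5),z)
def ang(a,b,z):
    d=C(b,z)-C(a,z);return 3*np.pi/4-np.arctan2(d[1],d[0])
print("needle",ang((360,232),(540,482),8),ang((360,232),(405,294),8),"ptr",ang((406,301),(592,525),9))
# red pixel line fit and black-tail fit
r,g,b=im[...,0],im[...,1],im[...,2]
m=(r-np.maximum(g,b)>70);dk=(im.max(2)<75)
ys,xs=np.nonzero(m);F=np.array([cast(s,p,(x,y),9)[:2] for x,y in zip(xs,ys)])
hub=np.array([139,0]);k=np.hypot(*(F-hub).T);print("hub red",F[k<6].mean(0),(k<6).sum())
h=F[k<4.5].mean(0)
for lo,hi in((8,22),(24,40)):
    q=F[(k>lo)&(k<hi)]-h;print("ptr",lo,(3*np.pi/4-np.arctan2(q[:,1],q[:,0])).mean())
ys,xs=np.nonzero(dk);F=np.array([cast(s,p,(x,y),8)[:2] for x,y in zip(xs,ys)]);k=np.hypot(*(F-hub).T)
hb=F[k<7];print("blk hub",hb.min(0),hb.max(0))
t=F[(k>7)&(k<14)];t=t[t[:,0]<139];print("tail",t.mean(0),len(t))
n=F[(k>8)&(k<30)];n=n[n[:,0]>142]
a=3*np.pi/4-np.arctan2(*(n-h)[:,::-1].T);print("blk edge by r",[(i,np.round(a[(abs(np.hypot(*(n-h).T)-i)<2)].max(),3)) for i in range(10,31,4) if (abs(np.hypot(*(n-h).T)-i)<2).any()])
```

```text
needle 1.7619842513340127 1.7575837116930244 ptr 1.695334367843678
hub red [138.45057731   0.31046206] 179
ptr 8 1.6839918739181317
ptr 24 1.695153648108403
blk hub [132.53667117  -4.99623391] [141.75771928   5.40823498]
tail [130.55456268  -3.46609739] 61
blk edge by r [(10, np.float64(1.833)), (14, np.float64(1.822)), (18, np.float64(1.819)), (22, np.float64(1.814)), (26, np.float64(1.805)), (30, np.float64(1.804))]
```

Run:
```python
from h import *
s=np.load("s1.npy")
for n in("w1","w2","w3","w4"):
    p=np.load(f"pics/{n}.npy",allow_pickle=True).item();im=cv2.imread(f"pics/{n}.png").astype(int)
    F=[];W=[]
    u,v=proj(p,fp(s,42,0,40))[0].astype(int)
    for y in range(max(0,v-40),v+40):
        for x in range(u-40,u+40):
            f=cast(s,p,(x,y),40)[:2]
            if np.hypot(*(f-[42,0]))<18 and im[y,x].min()>70: F.append(f);W.append(im[y,x].min()-70)
    if len(F)<5: print(n,"none");continue
    F=np.array(F);W=np.array(W);c=(F*W[:,None]).sum(0)/W.sum();d=F-c;w,V=np.linalg.eigh((d*W[:,None]).T@d);a=V[:,1];a=a*np.sign(a@(c-[42,0]));print(n,len(F),c.round(1),"cw angle",-np.arctan2(a[1],a[0]))
```

```text
w1 223 [48.6 -6.8] cw angle -0.17283291591560956
w2 258 [48.8 -4.8] cw angle -0.45737607268422
w3 243 [40.5 -5.5] cw angle 2.861755535249928
w4 267 [33.  -6.6] cw angle 2.2176439010980524
```

```bash
cat > k.py <<'E'
from h import *
s=np.load("s1.npy")
def knob(d,a=np.pi):
    env.gripper_to(.72)
    env.movep(fp(s,42,0,80),rot(s,a)); f0=env.get_obs()["force"]
    print(env.movel(fp(s,42,0,24),vel=.1,max_force=12))
    env.gripper_to(0,newtons=40);o=env.get_obs();q=o["q"].copy();print("q6",q[5],o["gripper_width"]*85)
    q[5]+=d;env.movej(q);env.pause(.2);o=env.get_obs();print("q6",o["q"][5]);env.gripper_to(.72)
    R0=R.from_rotvec(o["eef_rot"]).as_matrix();env.movel(o["position"]-.06*R0[:,2],vel=.15)
def look(n):
    env.movep(fp(s,205,0,95),rot(s,np.pi));env.pause(.2)
    p,im=shot(n);print(dial(s,p,im),env.get_obs()["t"],"cam face",infac(s,p["pose"][:3,3]).round(0))
    u,v=proj(p,fp(s,139,0,8.5))[0].astype(int);u0,v0=u-100,max(0,v-75);print("crop origin",u0,v0)
    cv2.imwrite(f"pics/{n}c.png",cv2.resize(im[v0:v0+150,u0:u0+200],None,fx=4,fy=4,interpolation=cv2.INTER_CUBIC)[:,:,::-1])
E
python3 - <<'E'
from k import *
knob(-.08,np.pi-1.3+.06)
look("w5")
E
```

```text
False
q6 -0.6234719153024421 40.17502096481031
q6 -0.7030967856537779
(array([ 1.65 , 28.286,  1.64 , 90.286]), array([139.,   0.])) 15.4917 cam face [133.   0. 224.]
crop origin 183 41
```

View pics/w5c.png

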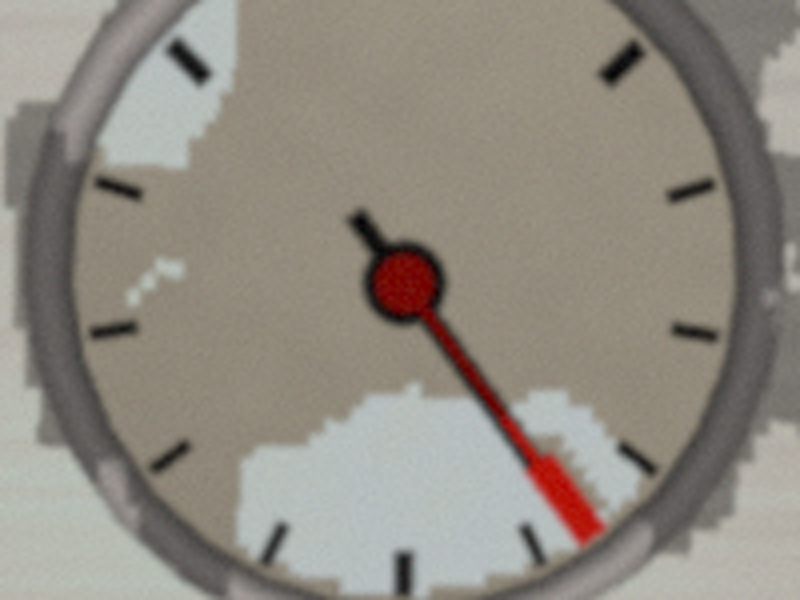

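The camera now looks straight down the face normal. Hub, tail (360,222) and pointer tip (592,527) are nearly collinear. I'll quantify what's left from edge profiles.

Run:
```python
from h import *
im=cv2.imread("pics/w5.png").astype(np.float32)
# image polar about hub
h=np.array([183+405.5/4-.5,41+282.5/4-.5])
th=np.arange(.3,1.0,.005)
for lab,sg,r0 in(("tail",-1,range(12,19,2)),("fwd",1,range(14,50,5)),("tip",1,range(54,74,5))):
  for r in r0:
    x=(h[0]+sg*r*np.sin(th)).astype(np.float32)[None];y=(h[1]+sg*r*np.cos(th)).astype(np.float32)[None]
    v=cv2.remap(im,x,y,cv2.INTER_CUBIC)[0];G=v[:,1];bg=np.median(np.r_[G[:15],G[-15:]]);w=np.clip(bg-G-20,0,None)  # green dark for red and black
    red=np.clip(v[:,2]-v[:,1]-25,0,None)
    hw=th[G<bg/2]
    print(lab,r,"all",round((w*th).sum()/w.sum(),3),"ext",hw.min().round(3) if len(hw) else 0,hw.max().round(3) if len(hw) else 0,"red",round((red*th).sum()/max(red.sum(),1e-6),3))
```

```text
tail 12 all 0.649 ext 0.48 0.82 red 0.0
tail 14 all 0.651 ext 0.5 0.795 red 0.0
tail 16 all 0.638 ext 0.505 0.775 red 0.0
tail 18 all 0.644 ext 0.525 0.765 red 0.0
fwd 14 all 0.604 ext 0.445 0.77 red 0.612
fwd 19 all 0.615 ext 0.5 0.73 red 0.621
fwd 24 all 0.612 ext 0.53 0.695 red 0.623
fwd 29 all 0.616 ext 0.545 0.69 red 0.624
fwd 34 all 0.647 ext 0.56 0.685 red 0.629
fwd 39 all 0.651 ext 0.57 0.675 red 0.63
fwd 44 all 0.646 ext 0.58 0.665 red 0.629
fwd 49 all 0.634 ext 0.58 0.66 red 0.63
tip 54 all 0.657 ext 0.58 0.67 red 0.631
tip 59 all 0.662 ext 0.58 0.705 red 0.64
tip 64 all 0.661 ext 0.585 0.7 red 0.639
tip 69 all 0.679 ext 0.445 0.935 red 0.639
```

Needle and pointer agree to about 0.01–0.02 rad. Next is the left lever: loosely cage the sleeve between the fingers and follow its arc, with a force-limited press at the stop.

Run:
```python
from h import *
s=np.load("s1.npy")
r=58
def pose(al,z): return fp(s,95+r*np.sin(al),140+r*np.cos(al),z),rot(s,np.pi/2-al)
env.movep(fp(s,60,60,150),rot(s,np.pi/2))
env.movep(*pose(0,95));env.gripper_to(.5)
print("down",env.movel(pose(0,38)[0],vel=.1,max_force=10))
f0=env.get_obs()["force"];env.gripper_to(.26,newtons=20);o=env.get_obs();print(o["gripper_width"]*85,(o["force"]-f0).round(1),o["t"])
for d in list(range(10,91,10)):
    P,w=pose(np.deg2rad(d),38);hit=env.movel(P,vel=.06,rotation=w,max_force=40)
    f=(env.get_obs()["force"]-f0)@face(s)[0];print(d,hit,f.round(1))
    if hit: break
else:
    P,w=pose(np.deg2rad(90),38);P=P+face(s)[0]@[0,-.012,0]
    print("stop",env.movel(P,vel=.03,max_force=18))
o=env.get_obs();print(infac(s,o["position"]).round(1),((o["force"]-f0)@face(s)[0]).round(1),o["t"],o["gripper_width"]*85)
```

```text
down False
22.055161009953768 [ 0.6 -0.5 -0.5] 19.0417
10 False [-2.2 -1.5 -0.7]
20 False [-2.7 -1.4 -1.5]
30 False [-2.5 -0.7 -1.2]
40 False [-1.5  0.3 -1.1]
50 False [-1.4  0.4 -0.7]
60 False [-1.2  1.4 -0.9]
70 False [-3.7  4.7  2.2]
80 False [-4.8  7.7 11.1]
90 False [0.5 4.4 0.4]
stop True
[155.  136.7  38.7] [ 1.   6.3 -0.2] 22.275 21.954384761013834
```

Run:
```python
from h import *
s=np.load("s1.npy")
Rf=face(s)[0];o=env.get_obs()
env.movel(o["position"]+Rf@[0,-.004,0],vel=.02,max_force=25)
o=env.get_obs();print(infac(s,o["position"]).round(1),(o["force"]@Rf).round(1))
env.movel(o["position"]+Rf@[0,.003,0],vel=.05)
env.gripper_to(.4);o=env.get_obs()
env.movel(o["position"]+Rf@[0,0,.09],vel=.15)
env.movep(fp(s,60,60,170),rot(s,np.pi));env.pause(.2)
p,im=shot("w6")
print([fr for fr in proj(p,[fp(s,95,140,38),fp(s,151,140,43)]).round(0).tolist()])
bs=blobs(im,(22,120,90),(34,255,255),100)
for c,a in bs: print(c,a,cast(s,p,c,43).round(1))
print(dial(s,p,im),env.get_obs()["t"])
```

```text
[155.  136.2  38.8] [ 1.  19.  -1.8]
[[387.0, 248.0], [382.0, 314.0]]
[ 9.3 12.3] 106 [ -78.  -128.3   43. ]
[385.4 296. ] 448 [134.4 141.1  43. ]
[ 19.7 350.4] 1633 [ 193.8 -175.6   43. ]
(array([ 3.118, 96.643,  1.684,  1.333]), array([139.,   0.])) 27.0
```

View pics/w6.png

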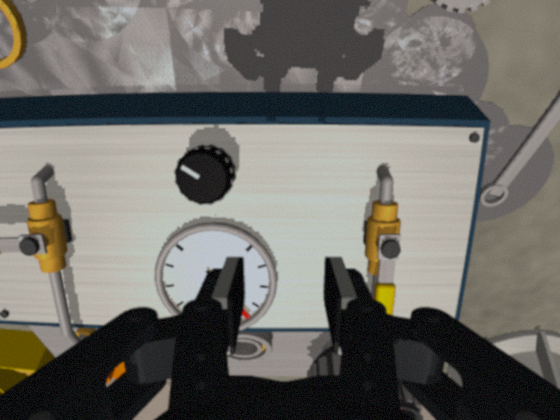

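The left lever lies along the feed line at (385,296), and a 19 N press moved it only 0.5 mm more, so it is on its stop. One last gauge look, then back off and check with the top camera.

Run:
```python
from k import *
env.gripper_to(1.0);look("w7")
env.movep(fp(s,60,0,200),rot(s,np.pi/2))
env.movej([-1.311,.22,1.526,0,1.395,-.126]);env.pause(.3)
im=env.read_camera("top");cv2.imwrite("pics/top1.png",im[:,:,::-1]);a=cv2.imread("pics/top0.png")[:,:,::-1]
for n in(a,im): print("yel",blobs(n[90:320,100:450],(22,150,90),(32,255,255),40),"org",blobs(n[90:160,300:360],(8,150,90),(20,255,255),60))
d=(np.abs(im.astype(int)-a).max(2)>40).astype(np.uint8)
print([st.tolist() for st in cv2.connectedComponentsWithStats(d)[2][1:] if st[4]>8],env.get_obs()["t"])
c=cv2.imread("pics/w7c.png");t=cv2.resize(im[80:330,110:450,::-1],None,fx=1.4,fy=1.4)
c=cv2.resize(c,None,fx=.4,fy=.4);o=np.zeros((max(len(c),len(t)),c.shape[1]+t.shape[1],3),np.uint8);o[:len(c),:c.shape[1]]=c;o[:len(t),c.shape[1]:]=t;cv2.imwrite("pics/fin.png",o)
```

```text
(array([ 1.645, 31.214,  1.641, 84.857]), array([139.,   0.])) 28.5417 cam face [133.   1. 225.]
crop origin 182 40
yel [(array([82.3, 38.7]), np.int32(267)), (array([263.4, 123.5]), np.int32(189)), (array([ 67.3, 139.8]), np.int32(183)), (array([259.2, 189.9]), np.int32(217))] org [(array([28. , 32.5]), np.int32(794))]
yel [(array([82.3, 38.8]), np.int32(170)), (array([ 90. , 112.1]), np.int32(181)), (array([263.4, 123.5]), np.int32(189)), (array([259.2, 189.9]), np.int32(218))] org [(array([28. , 32.6]), np.int32(796))]
[[176, 120, 8, 5, 17], [184, 122, 6, 13, 31], [176, 130, 6, 7, 23], [253, 186, 9, 8, 19], [185, 190, 16, 44, 299], [245, 196, 16, 5, 37], [156, 225, 28, 10, 216], [268, 243, 6, 4, 12], [268, 248, 7, 4, 13]] 32.5583
```

View pics/fin.png

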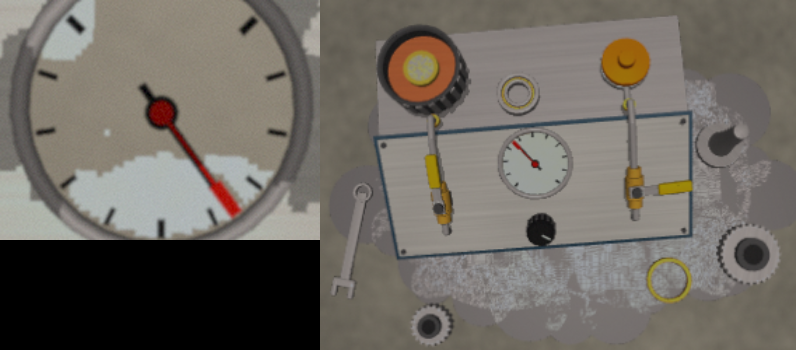

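```bash
python3 -c "
from rig import env
print(env.job_done(),env.get_obs()['t'])"
```

```text
the job is handed in; nothing more can be done
the job is handed in; nothing more can be done
```

The job is handed in: the regulator is at the set pointer, the left station (the one with the drum) is open, and the right station is still shut. The last clock reading, just before handing in, was 32.6 s of the 61 s allowed.

- **Regulator:** with both valves shut, I turned the knob +1.30 rad, which left the needle about 0.06 rad past the pointer. I then turned it back 0.08 rad. The last look straight down at the dial, after the valve was opened, shows the needle under the red pointer. My readings put the gap at about 0.01–0.02 rad, with the needle if anything slightly past.
- **Left valve:** I swung the lever 90° to its stop. A further press of about 19 N moved it only 0.5 mm, and the pictures show it in line with the feed line.
- **Everything else:** in before-and-after top views, the right lever and the cap have not moved. The wrench, gears, ring, bearing and shaft show no change, and the drum's outline is where it was. The arm is clear of everything.

**Checks that disagreed:**
- The first turn moved the needle about 0.07 rad more than the knob angle should give. I don't know why; the close-up correction dealt with it.
- A check using the knob's white mark was spoiled by stray bright pixels, so I did not use it.
- The yellow disc inside the drum looked different in a few pixels after opening. Its centre stayed put, so I took it as lighting or the air reaching the drum, not a shift.
- The force out of the face read about 11 N near 80° of the lever swing, then dropped back to near zero. I did not find the cause.

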